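# Wind the lamp house up to the lens axis

## Robot

A 6-joint arm with a two-finger parallel gripper is mounted at the origin on the work surface. World frame = base frame: x ahead of the robot, y to its left, z up, the work surface at z = 0. Lengths are in mm, angles in rad, forces in N, time in s.
With the tool pointing down it reaches from about 250 to 725 mm from the base axis. Payload 4 kg.
Tool frame: the origin (TCP) lies on the centre line of the jaws, within the pads' length; the fingertips stand 11 mm ahead of it and the grasp point (between the pads) lies 8 mm behind it (bot.tcp_to_tips is the distance from the TCP to the fingertips, in mm); z points along the fingers, x is the direction in which the jaws open and shut, and the axes are right-handed (so a half turn about z gives the same grasp; the last joint's range is limited). The gripper opens to 85 mm and grips with 20 to 120 N. Pads are 22 mm wide; open, the fingers measure 114 mm over their backs; the gripper's body (76 mm by 85 mm) begins 54 mm behind the grasp point. The pads swing forward as they close: fully open they stand 13 mm farther back than shut.
Start: joints at [-1.231, 0.241, 0.005, 1.335, 0, 1.571], TCP at [166.647, -471.411, 242.306] pointing down, gripper open.
Joint ranges: [-2.72, 2.72], [-1.05, 1.87], [-1.09, 1.28], [-1.99, 2.15], [-1.42, 1.44], [-3.14, 3.14]. Speed limits (rad/s): [2.79, 2.79, 3.14, 3.14, 3.14, 3.14].

## Interface

Orientations are given as a unit quaternion [w, x, y, z].
In Python, from workcell import bot gives the robot as it stands. The module is installed in compiled form; this text tells all that it offers.
- The arm moves only by the tool send_rows, never from a script. Its argument "moves" is a list that holds one entry, the list of rows, each a list of 5 numbers: the opening, from 0 (shut) to 1 (fully open), then the shift along the tool's x, y, z in mm, then the turn about the tool's z in rad. A call has 1 to 10 rows; each row is the pose to reach, as a shift and turn from the pose commanded when the call began, along the tool's axes at that moment; what a row does not reach only later rows make up. A row lasts 1/10 s, in which the tool goes at most 50 mm and 8.59 degrees, less where a joint would pass 70% of its speed; a pose out of reach is approached as far as the arm can. A call with a gripper value outside its range is refused whole. The fingers move at their own pace and stop on an object; "grip_force" is the grip in N (left out, the last holds). Time passes only in rows, so rows that repeat a pose let the fingers close. It gives the time, the measured TCP pose, the force and the opening at its end, in the units of the state.
- bot.state(): the state, without advancing time (a new reading comes with each control period).
- bot.capture(name): name is "scene" or "side" or "wrist"; returns a dict with "image" (384x512x3 uint8, red, green, blue), "fov_y" (degrees; the focal length in pixels is half the picture's height over the tangent of half this angle, whatever the lens; pixels are square), "cx", "cy" (the principal point, pixels), "distortion" ([k1, k2, p1, p2, k3] as OpenCV has them; the pictures are not rectified), "rvec" (rotation vector, rad) and "tvec" (3), from world to camera coordinates, as OpenCV has them. Camera axes: x right, y down, z forward; pixel columns grow to the right and rows downward; lengths in mm; the calibration is good to about 2 mm. A picture is of the moment at which its call begins. There is no depth.
- bot.close_job(): hands the job in, once; it reports no verdict.
The state is a dict: "time": time; "qpos": joint angles; "dq": joint speeds; "joint_efforts": joint torques, N m; "tool_pos": TCP position; "tcp_rot": TCP orientation; "ft_force": force on the tool from outside, world axes, zero at the start; "ft_torque": the same for the moment, N m; "opening": opening from 0.0 (shut) to 1.0 (fully open).
Only numpy, scipy, OpenCV 4.12 (cv2) and the standard library are available. Lean on these libraries where they do the work, as an engineer would, in place of code of your own. Each camera call takes 0.05 s, during which the arm holds its last target. There are 200 camera calls.

## Task

Fit the loose crank right down onto the square end on top of the lamp stand's lead screw, then wind it clockwise to raise the lamp house until its snout is level with the lens on the same rail. Leave the crank sitting on the shaft, let go of it, and leave the other things on the bench where they are.

Things in the scene. Friction and masses are not known exactly. Their poses are not given: they have to be found in the camera images.
- lamp_stand: Bolted to the bench: aluminium rail 340 x 80 mm, 24 mm high, along its y axis from 75 mm behind to 265 mm ahead of this origin (on the bench, under the screw). An upright black slide with the lead screw stands at the origin, its upper bearing 52 x 50 mm, top 144 mm above the bench. Lamp and lens stay lower than that: above it there is only the screw's shoulder and square.
- shaft_seat (a point): Top end of the vertical lead screw: a steel square 16 x 16 mm, 32 mm tall, its last 6 mm tapering to 9 mm. This point is the centre of the round steel shoulder (34 mm diameter) at the foot of the square, 150 mm above the bench. z is up, along the screw; x and y are square to the flats and turn with the screw.
- lead_screw (a joint): Angle of the lead screw, rad, growing clockwise seen from above. Clockwise raises the lamp by 10 mm a turn, anticlockwise lowers it. It turns stiffly (about 0.12 N m), stays where it is left and cannot be driven by pushing the lamp.
- lamp_axis (a point): Black finned lamp house, about 60 x 70 x 60 mm, on the slide's carriage, with a dark steel snout of 40 mm diameter that looks along the rail at the lens. This point is the centre of the snout's front end, on its axis, 133 mm from the screw. It moves only up and down. z is up, y points along the rail to the lens. It starts 17 to 25 mm below the lens.
- lens_axis (a point): Lens in a black barrel with an aluminium ring, 40 mm diameter, 34 mm long, on a fixed post on the same rail, 40 mm beyond the snout. This point is the centre of the barrel's near face, on its axis. Its height differs from time to time and cannot be changed; the lamp is right when lamp_axis is as high as this point.
- crank_hub (a point): Loose crank, about 0.35 kg, standing on its hub: a steel block 36 x 36 mm, 46 mm tall, with an 18.4 mm square hole right through from top to bottom, parallel to its sides: it fits the shaft in four ways. This point is the hub's centre, 23 mm above its underside; z up, x along the arm to the knob. Grip it across its two y faces. Seated, the underside lies on the shoulder.
- knob_center (a point): Red upright knob of the crank, 24 mm diameter, 44 mm tall, turning freely on its pin at the end of the arm, 70 mm from the hub's axis. This point is the knob's centre, 33.5 mm above the height of crank_hub; x and y turn with the knob. The arm is a flat aluminium bar 16 mm wide, 22 to 32 mm above the hub's underside, from the hub's +x face to 15 mm past the knob's axis.
- oil_bottle: Bystander: amber immersion-oil bottle, 38 mm diameter, 85 mm tall; origin under its centre.
- slide_box: Bystander: blue box of slides with a white lid, 86 x 101 x 34 mm; origin under its centre.
- objective: Bystander: steel microscope objective standing upright, 32 mm diameter, 56 mm tall; origin under its centre.
- screwdriver: Bystander: screwdriver with a green handle, 170 mm long, lying along its x axis; origin under its centre.

How it is judged (in metres and radians):
On the way, in this order (a step that is already met when the one before it is completed fails the run):
1. the crank is fully down on the square end, the lamp not yet moved (z of crank_hub in the frame of shaft_seat below 0.028 m and horizontal distance between crank_hub and shaft_seat below 0.005 m and angle between crank_hub's own z axis and vertical below 0.12 rad and distance of lamp_axis from where it was at the start of the episode below 0.003 m), for 0.2 s.
2. the lamp has been wound up level with the lens (z of lamp_axis in the frame of lens_axis between -0.002 and 0.002 m), for 0.2 s.
At the end, for the whole second after the job is handed in: The lamp snout's axis is within 2 mm of the height of the lens's axis, and the crank sits on the square end: hub within 5 mm of the shoulder and of the screw's axis, upright within 0.12 rad, left alone (all of step 2 and z of crank_hub in the frame of shaft_seat below 0.028 m and horizontal distance between crank_hub and shaft_seat below 0.005 m and angle between crank_hub's own z axis and vertical below 0.12 rad); the robot touches nothing.
It fails at once if a bystander is moved more than 30 mm (distance of any of oil_bottle, slide_box, objective, screwdriver from where it was at the start of the episode above 0.03 m).
It also fails if it takes over 72 s, if anything falls off the work surface, if the arm or the gripper's body presses on something with over 40 N, if the wrist force passes 120 N, or if a joint passes its speed limit or range.

## Working session

There is one attempt and no reset: what is moved stays moved. The work goes in short steps, Python scripts to look and compute and a tool call to move; the robot and the scene stay as the last step left them, time stands still between calls to the robot, and variables do not carry over. Pictures are saved under pics/ and viewed, about 8 in all and at most 12, crops included, and the job is handed in when it is done.

Besides the shell and the picture viewer there is one more tool, called after "Emit:" in YAML: its name, and indented under it one key for each argument. send_rows: Moves the arm, as the interface text tells. Its arguments: {"type":"object","properties":{"moves":{"type":"array"},"grip_force":{"type":"number"}},"required":["moves"]}

```bash
mkdir -p pics
cat > h.py <<'E'
import numpy as np, cv2, pickle
from workcell import bot
def cap(n,f):
    c=bot.capture(n); pickle.dump(c,open(f'pics/{f}.pkl','wb')); cv2.imwrite(f'pics/{f}.png',c['image'][:,:,::-1]); return c
def load(f): return pickle.load(open(f'pics/{f}.pkl','rb'))
def KD(c):
    h=c['image'].shape[0]; f=h/2/np.tan(np.radians(c['fov_y'])/2)
    return np.array([[f,0,c['cx']],[0,f,c['cy']],[0,0,1.]]),np.array(c['distortion'],float)
def ray(c,uv):
    K,D=KD(c); R=cv2.Rodrigues(np.array(c['rvec'],float))[0]
    p=cv2.undistortPoints(np.array([[uv]],float),K,D)[0,0]
    return -R.T@np.array(c['tvec'],float).ravel(), R.T@np.array([p[0],p[1],1])
def atz(c,uv,z):
    o,d=ray(c,uv); return o+d*(z-o[2])/d[2]
def proj(c,P):
    K,D=KD(c); return cv2.projectPoints(np.array(P,float).reshape(-1,1,3),np.array(c['rvec'],float),np.array(c['tvec'],float),K,D)[0][:,0]
def tri(obs):
    A=0;b=0
    for c,uv in obs:
        o,d=ray(c,uv); d/=np.linalg.norm(d); M=np.eye(3)-np.outer(d,d); A=A+M; b=b+M@o
    return np.linalg.solve(A,b)
E
python3 - <<'E'
from h import *
a=cap('scene','s0')['image'];b=cap('side','d0')['image']
for n,f in(('scene','s0'),('side','d0')):
    c=load(f); print(n,c['fov_y'],ray(c,(256,192)))
cv2.imwrite('pics/s0b.png',cv2.resize(a[:,:,::-1],(800,600),interpolation=cv2.INTER_CUBIC))
cv2.imwrite('pics/d0b.png',cv2.resize(b[:,:,::-1],(800,600),interpolation=cv2.INTER_CUBIC))
print(bot.state())
E
```

```text
scene 56.20151644399452 (array([1248.374773 , -163.3046097,  653.8237478]), array([-0.76270903,  0.2667586 , -0.58940629]))
side 42.471137901183276 (array([ 279.79824212, 1027.68684685,  822.71829093]), array([ 0.19239948, -0.77719602, -0.59930732]))
{'time': 0.1, 'qpos': array([-1.23100016e+00,  2.41316054e-01,  3.83006239e-03,  1.33519815e+00,
        2.47000009e-06,  1.57082129e+00]), 'dq': array([ 9.06230529e-05, -3.12008727e-03,  1.83438158e-03, -1.89831247e-04,
        2.00408496e-03,  1.80813062e-03]), 'joint_efforts': array([ 1.06787650e-04, -3.73138189e+01,  2.53009772e+01,  1.08590996e-02,
       -6.08016285e-05,  4.43740362e-06]), 'tool_pos': array([ 166.46211712, -470.88484629,  241.50171616]), 'tcp_rot': array([-5.45979696e-04,  8.16477247e-01, -5.77376839e-01, -7.69979912e-04]), 'ft_force': array([-0.08239679, -0.1861397 , -0.76575856]), 'ft_torque': array([ 0.0151075 ,  0.02505071, -0.00921698]), 'opening': 1.0054410965547533}
```

View pics/s0b.png

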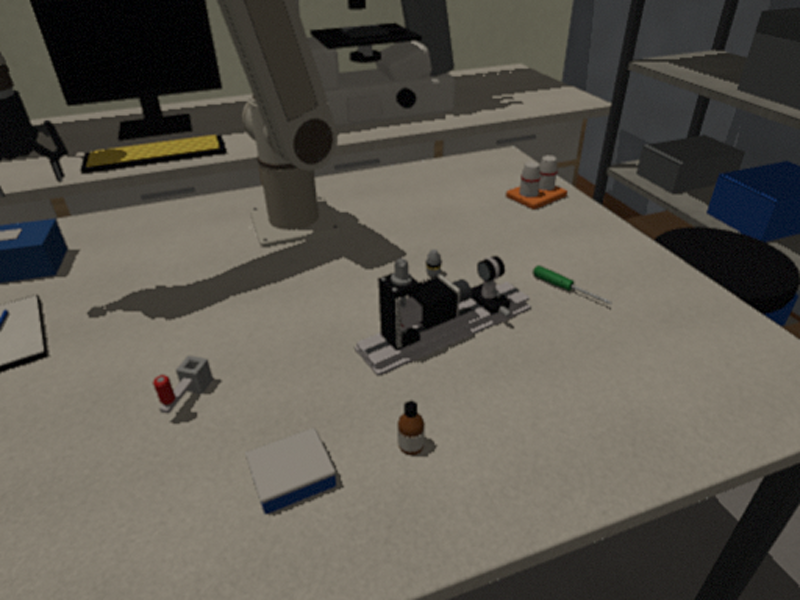

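View pics/d0b.png

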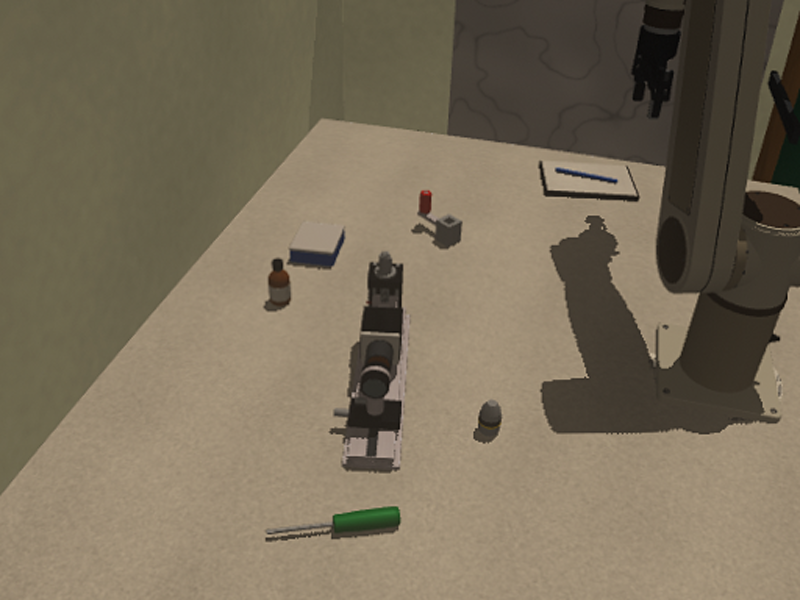

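The scene picture (800x600) shows the hub top at about (194,363), the knob at (164,390) and the shaft top at (401,264). In the side picture the hub is at (448,220), the knob at (425,202) and the shaft top at (385,255).

Run:
```python
from h import *
s=load('s0');d=load('d0');k=1.5625
P=lambda x,y:(x/k,y/k)
for n,z,a,b in(('hub',46,(194,362),(448,219)),('knob',56.5,(164,390),(425,202)),('shaft',182,(401,264),(385,253))):
    print(n,tri([(s,P(*a)),(d,P(*b))]).round(1),atz(s,P(*a),z).round(1),atz(d,P(*b),z).round(1))
for n,a in (('bottle',(278,300)),('obj',(489,432)),('railfar',(372,466)),('railfarL',(344,466)),('railfarR',(399,466)),('boxc',(316,243))): print(n,atz(d,P(*a),0 if n!='boxc' else 34).round(1))
for n in('s','d'):
    c={'s':s,'d':d}[n]; im=c['image']
def crop(c,x0,y0,w,h,sc):
    return cv2.resize(c['image'][y0:y0+h,x0:x0+w,::-1],(w*sc,h*sc),interpolation=cv2.INTER_CUBIC)
A=crop(s,225,150,100,75,4);B=crop(s,85,215,100,75,4);C=crop(d,215,150,60,75,4);D=crop(d,255,110,60,75,4)
cv2.imwrite('pics/c0.png',cv2.convertScaleAbs(np.vstack([np.hstack([A,C]),np.hstack([B,D])]),alpha=1.5))
```

```text
hub [ 506.2 -254.4   51.2] [ 500.2 -255.    46. ] [ 507.7 -263.5   46. ]
knob [ 562.5 -298.8   56.5] [ 561.4 -299.3   56.5] [ 562.7 -297.1   56.5]
shaft [540.  86. 178.] [548.7  84.3 182. ] [537.8  89.2 182. ]
bottle [750.9  24.3   0. ]
obj [336.5 232.8   0. ]
railfar [481.5 342.5   0. ]
railfarL [518.7 353.6   0. ]
railfarR [445.7 331.9   0. ]
boxc [ 731.3 -122.    34. ]
```

View pics/c0.png

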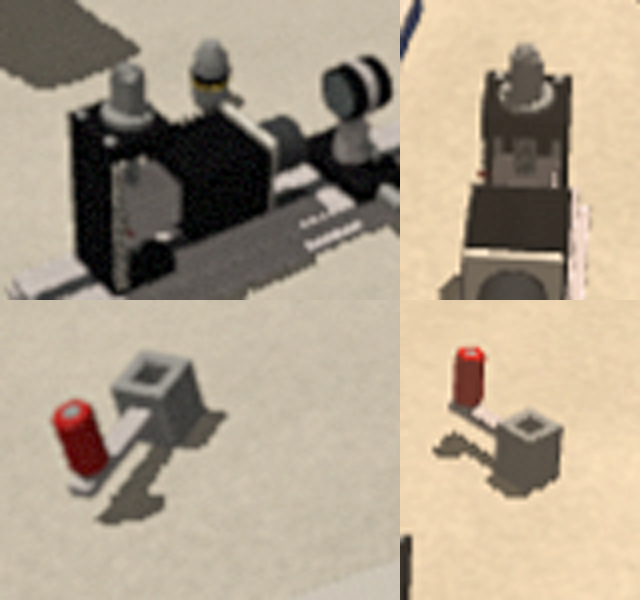

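```bash
python3 - <<'E'
from h import *
s=load('s0');d=load('d0')
for n,z,a,b in(('hub',46,(123,233.25),(287.5,141.25)),('knob',78.5,(103.5,242.25),(272.5,123)),('shaft',182,(256.75,167),(246.5,161.5))):
    print(n,tri([(s,a),(d,b)]).round(1),atz(s,a,z).round(1),atz(d,b,z).round(1))
E
cat > w.py <<'E'
from h import *
import sys
from scipy.spatial.transform import Rotation as Ro
def to(x,y,z,yaw):
    "relative move rows numbers to reach TCP x,y,z with tool-x yaw (tool down)"
    st=bot.state(); q=st['tcp_rot']; R=Ro.from_quat([q[1],q[2],q[3],q[0]]).as_matrix()
    cy=np.arctan2(R[1,0],R[0,0]); t=-(yaw-cy)
    print('shift',(R.T@(np.array([x,y,z])-st['tool_pos'])).round(1),'turn',round(t,3),'cur yaw',cy.round(3),'q6 after~',(1.571+np.arctan2(y,x)-yaw).round(3),'tilt',R[:,2].round(4),'t',st['time'])
E
python3 -c "
from w import *
to(504,-258,200,0.97)"
```

```text
hub [ 504.3 -258.3   45.5] [ 505.2 -258.1   46. ] [ 504.  -257.8   46. ]
knob [ 561.9 -296.7   79.4] [ 560.5 -297.1   78.5] [ 562.3 -298.    78.5]
shaft [538.5  87.8 181.5] [540.3  87.7 182. ] [538.   87.4 182. ]
shift [ -88.1 -389.2   41.7] turn -2.201 cur yaw -1.231 q6 after~ 0.128 tilt [-6.0e-04  1.8e-03 -1.0e+00] t 0.1
```

Emit:
send_rows:
  moves:
    - [[1,-88,-389,42,-2.2],[1,-88,-389,42,-2.2],[1,-88,-389,42,-2.2],[1,-88,-389,42,-2.2],[1,-88,-389,42,-2.2],[1,-88,-389,42,-2.2],[1,-88,-389,42,-2.2],[1,-88,-389,42,-2.2],[1,-88,-389,42,-2.2],[1,-88,-389,42,-2.2]]

```text
time: 1.1
tool_pos: [505.1, -256.9, 198.9]
tcp_rot: [-0.001, 0.99, 0.139, -0.001]
ft_force: [-0.2, -0.2, -0.2]
opening: 1.004
```

```bash
python3 -c "
from w import *
to(504,-258,200,0.97);print(bot.state()['qpos'].round(3))"
```

```text
shift [-1.4  0.8 -1.1] turn -0.691 cur yaw 0.279 q6 after~ 0.128 tilt [-0.0022  0.0011 -1.    ] t 1.1
[-0.47   0.395  0.108  1.286 -0.     0.821]
```

Emit:
send_rows:
  moves:
    - [[1,0,0,20,-0.69],[1,0,0,20,-0.69],[1,0,0,20,-0.69],[1,0,0,20,-0.69],[1,0,0,20,-0.69],[1,0,0,20,-0.69]]

```text
time: 1.7
tool_pos: [503.7, -258.6, 179.7]
tcp_rot: [-0.001, 0.887, 0.461, -0.0]
ft_force: [-0.3, 0.2, -0.5]
opening: 1.003
```

Run:
```python
from w import *
to(504,-258,20,0.97)
c=cap('wrist','w1'); print(ray(c,(256,192)))
cv2.imwrite('pics/w1b.png',cv2.resize(c['image'][:,:,::-1],(768,576)))
```

```text
shift [7.000e-01 1.000e-01 1.597e+02] turn -0.011 cur yaw 0.959 q6 after~ 0.128 tilt [-1.1e-03  6.0e-04 -1.0e+00] t 1.7
(array([ 441.26435121, -216.48681819,  312.7835384 ]), array([ 0.22246661, -0.1841125 , -0.95771569]))
```

View pics/w1b.png

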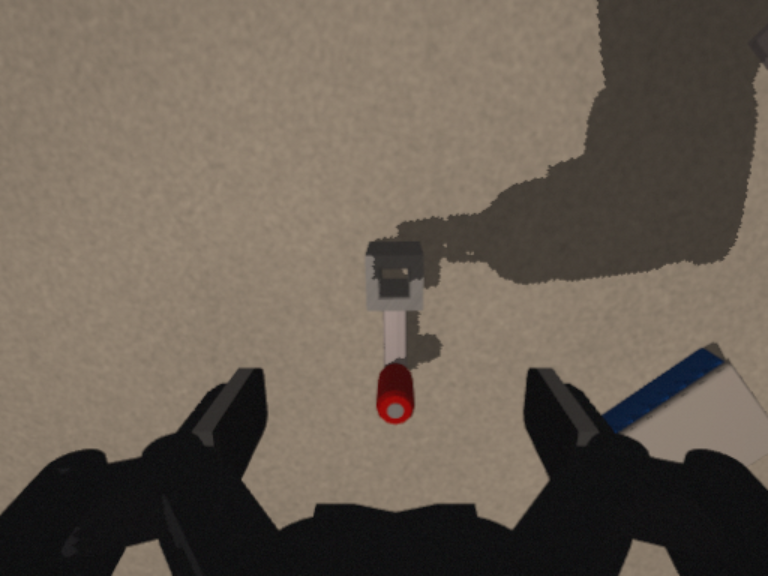

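The wrist view (768 wide) shows the crank vertical in the picture and so square to the jaws. The hub top spans x 367–424 and y about 252–310, with the knob top at (395,410).

Run:
```python
from w import *
c=load('w1');k=1.5
for u,v in((366,310),(424,310),(395,310)): print(atz(c,(u/k,v/k),46).round(1))
h=atz(c,(395/k,281/k),46);n=atz(c,(395/k,410/k),78.5);print(h,n,np.linalg.norm((n-h)[:2]),np.arctan2(*(n-h)[1::-1]))
cr=c['image'][150:220,230:300,::-1]
cv2.imwrite('pics/w1c.png',cv2.convertScaleAbs(cv2.resize(cr,(560,560),interpolation=cv2.INTER_CUBIC),alpha=1.8))
```

```text
[ 508.6 -285.7   46. ]
[ 529.9 -255.4   46. ]
[ 519.2 -270.5   46. ]
[ 503.46028597 -259.47703889   46.        ] [ 562.20449234 -300.69523631   78.5       ] 71.76225735626697 -0.6118361962788683
```

Emit:
send_rows:
  moves:
    - [[1,0.5,1,50,0],[1,0.5,1,100,0],[1,0.5,1,140,0],[1,0.5,1,158,0],[1,0.5,1,158,0],[0.3,0.5,1,158,0],[0.3,0.5,1,158,0],[0.3,0.5,1,158,0],[0.3,0.5,1,158,0],[0.3,0.5,1,158,0]]
  grip_force: 60

```text
time: 2.75
tool_pos: [506.4, -259.8, 24.3]
tcp_rot: [0.002, 0.887, 0.461, 0.001]
ft_force: [-0.9, 0.3, 5.5]
opening: 0.41
```

```bash
python3 -c "
from w import *
to(504,-258,20,0.97)"
```

```text
shift [ 0.1 -3.1  4.3] turn -0.011 cur yaw 0.959 q6 after~ 0.128 tilt [ 0.0033 -0.002  -1.    ] t 2.75
```

Emit:
send_rows:
  moves:
    - [[0,0,0,0,0],[0,0,0,0,0],[0,0,0,0,0],[0,0,0,0,0],[0,0,0,0,0]]
  grip_force: 70

```text
time: 3.25
tool_pos: [506.5, -259.8, 24.3]
tcp_rot: [0.002, 0.887, 0.461, 0.001]
ft_force: [-0.8, 0.3, 5.8]
opening: 0.413
```

```bash
python3 -c "
from w import *
to(504,-258,20,0.97);print(bot.state())"
```

```text
shift [ 0.1 -3.1  4.3] turn -0.011 cur yaw 0.959 q6 after~ 0.128 tilt [ 0.0033 -0.002  -1.    ] t 3.25
{'time': 3.25, 'qpos': array([-4.73829978e-01,  5.54683337e-01, -1.31548673e-01,  8.80681340e-01,
       -3.07832648e-04,  1.38250106e-01]), 'dq': array([ 1.08259965e-03,  2.26684045e-03, -2.11262878e-04, -6.09112076e-05,
       -1.10315362e-03, -8.85049400e-05]), 'joint_efforts': array([ 3.79300313e-01, -4.33486891e+01,  1.88027680e+01, -2.41928212e-01,
        1.80581119e-01, -1.21578353e-02]), 'tool_pos': array([ 506.45706882, -259.80910131,   24.32881563]), 'tcp_rot': array([0.00167196, 0.8872896 , 0.4612086 , 0.00099881]), 'ft_force': array([-0.76397226,  0.30777909,  5.80667919]), 'ft_torque': array([-0.06354646,  0.12272461, -0.03611413]), 'opening': 0.41332627218565404}
```

```bash
python3 -c "
from w import *
to(496,130,240,3.93)"
```

```text
shift [ 313.1 -231.7 -216.5] turn -2.971 cur yaw 0.959 q6 after~ -2.103 tilt [ 0.0033 -0.002  -1.    ] t 3.25
```

Emit:
send_rows:
  moves:
    - [[0,0,0,-20,0],[0,0,0,-60,0],[0,0,0,-110,0],[0,0,0,-160,0],[0,0,0,-205,0],[0,0,0,-215,0]]

```text
time: 3.85
tool_pos: [507.4, -260.1, 243.6]
tcp_rot: [0.004, 0.887, 0.461, 0.003]
ft_force: [0.5, 1.0, -3.9]
opening: 0.413
```

```bash
python3 -c "
from w import *
to(496,130,240,3.93);print(bot.state()['opening'])"
```

```text
shift [ 312.7 -233.5    1.7] turn -2.971 cur yaw 0.959 q6 after~ -2.103 tilt [ 0.0095 -0.0048 -0.9999] t 3.85
0.4131074658088168
```

Emit:
send_rows:
  moves:
    - [[0,313,-233,0,-1.5],[0,313,-233,0,-1.5],[0,313,-233,0,-1.5],[0,313,-233,0,-1.5],[0,313,-233,0,-1.5],[0,313,-233,0,-1.5],[0,313,-233,0,-1.5],[0,313,-233,0,-1.5],[0,313,-233,0,-1.5],[0,313,-233,0,-1.5]]

```text
time: 4.85
tool_pos: [492.7, 132.7, 235.2]
tcp_rot: [-0.002, 0.33, 0.944, -0.001]
ft_force: [0.3, -1.0, -3.8]
opening: 0.411
```

Emit:
send_rows:
  moves:
    - [[0,0,0,0,-1.48],[0,0,0,0,-1.48],[0,0,0,0,-1.48],[0,0,0,0,-1.48],[0,0,0,0,-1.48],[0,0,0,0,-1.48],[0,0,0,0,-1.48],[0,0,0,0,-1.48],[0,0,0,0,-1.48],[0,0,0,0,-1.48]]

```text
time: 5.85
tool_pos: [493.0, 130.8, 235.3]
tcp_rot: [-0.002, -0.391, 0.92, 0.0]
ft_force: [-0.1, -0.5, -3.7]
opening: 0.41
```

Run:
```python
from w import *
to(496,130,240,3.93);print(bot.state()['qpos'].round(3))
c=cap('wrist','w2'); print(ray(c,(256,192)),proj(c,[[538.5,87.6,182]]))
cv2.imwrite('pics/w2b.png',cv2.convertScaleAbs(cv2.resize(c['image'][:,:,::-1],(768,576),interpolation=cv2.INTER_CUBIC),alpha=1.5))
```

```text
shift [-1.5 -2.7 -4.7] turn -6.269 cur yaw -2.339 q6 after~ -2.103 tilt [-3.6e-03 -9.0e-04 -1.0e+00] t 5.85
[ 0.259  0.267  0.021  1.329  0.    -2.115]
(array([546.04461288,  78.10461692, 368.12331864]), array([-0.1942494 ,  0.21845877, -0.95663529])) [[259.99593892 122.50173476]]
```

View pics/w2b.png

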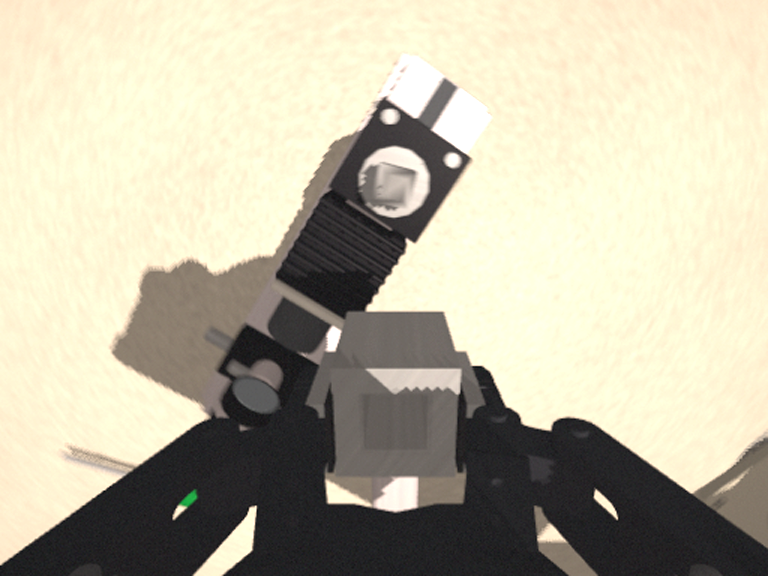

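Run:
```python
from w import *
c=load('w2');im=c['image'][:,:,::-1]
A=cv2.resize(im[95:155,225:295],(700,600),interpolation=cv2.INTER_CUBIC)[:, :]
B=cv2.resize(im[200:325,205:325],(400,417),interpolation=cv2.INTER_CUBIC)
A=cv2.resize(A,(400,343)); 
A=cv2.resize(im[97:147,235:285],(500,500),interpolation=cv2.INTER_CUBIC)
B=cv2.resize(im[200:325,215:315],(300,375),interpolation=cv2.INTER_CUBIC)
B=cv2.copyMakeBorder(B,0,125,0,0,cv2.BORDER_CONSTANT)
cv2.imwrite('pics/w2c.png',np.hstack([A,B]))
```

```text
(no output)
```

View pics/w2c.png

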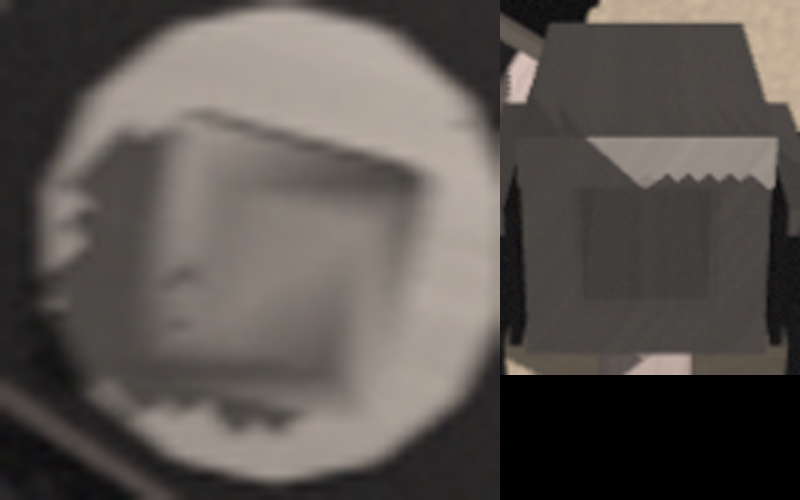

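Run:
```python
from w import *
c=load('w2')
p=lambda x,y:(235-.45+x/10,97-.45+y/10)
for z in (176,150):
    a,b,d=[atz(c,p(*q),z) for q in((190,110),(425,175),(360,410))]
    print(z,a.round(1),b.round(1),d.round(1),np.linalg.norm(b-a),np.linalg.norm(d-b),'yaw',np.arctan2(*(b-a)[1::-1]),np.arctan2(*(d-b)[1::-1]),'c',(a+d)/2)
# shoulder circle extents z150
l,r,t,bo=[atz(c,p(*q),150) for q in((40,245),(495,245),(265,10),(265,480))]
print('shoulder',(l+r)/2,(t+bo)/2,np.linalg.norm(l-r),np.linalg.norm(t-bo))
# hub
g=lambda x,y:(215-.3+(x-500)/3,200-.3+y/3)
st=bot.state();zt=st['tool_pos'][2]+21.7
q=st['tcp_rot'];R=Ro.from_quat([q[1],q[2],q[3],q[0]]).as_matrix()
for zt in (zt,):
    A,B,C,D=[atz(c,g(*q),zt) for q in((517,137),(778,137),(526,350),(769,350))]
    print([x.round(1) for x in(A,B,C,D)],np.linalg.norm(A-B),np.linalg.norm(A-C),'yaw',np.arctan2(*(B-A)[1::-1]))
    m=(A+B+C+D)/4; print('hubc',m,'in tool',R.T@(m-st['tool_pos']))
    H=[atz(c,g(*q),zt) for q in((581,188),(709,188),(581,298),(709,298))]; m=sum(H)/4
    print('hole',m,'in tool',R.T@(m-st['tool_pos']),np.linalg.norm(H[0]-H[1]))
    E,F=[atz(c,g(*q),zt-46) for q in((549,24),(742,24))];print('low',E,F,np.linalg.norm(E-F),'tool', R.T@((E+F)/2-st['tool_pos']),'top edge',R.T@((A+B)/2-st['tool_pos']))
```

```text
176 [547.6  84.5 176. ] [534.5  76.6 176. ] [526.7  89.6 176. ] 15.279973702553145 15.183379920195577 yaw -2.5984145494085795 2.108899568148532 c [537.18016756  87.02419191 176.        ]
150 [547.8  85.3 150. ] [533.   76.3 150. ] [524.1  91.1 150. ] 17.347808669568042 17.238142875134553 yaw -2.598414549408586 2.108899568148524 c [535.98054442  88.23127573 150.        ]
shoulder [537.2839096   87.84349658 150.        ] [537.1430012   88.23325661 150.        ] 32.75376094551559 32.97644640897703
[array([517.2, 130.4, 257. ]), array([492. , 104.3, 257. ]), array([491.6, 155.3, 257. ]), array([466.1, 128.9, 257. ])] 36.295855287183834 35.69109404342541 yaw -2.3387066159507777
hubc [491.70224434 129.75728872 257.03667686] in tool [  1.75540049   0.27262196 -21.6940886 ]
hole [492.42036089 129.57486629 257.03667686] in tool [  1.38980498  -0.37181844 -21.69650338] 18.14399128093679
low [517.31652262 130.63808542 211.03667686] [492.02899866 104.43531222 211.03667686] 36.414889693177976 tool [  1.44730758 -17.63750309  24.27013238] top edge [  1.78085478 -17.57826814 -21.72901784]
```

Emit:
send_rows:
  moves:
    - [[0,-0.6,-31,0,0.13],[0,-1.3,-61.5,0,0.26],[0,-1.3,-61.5,15,0.26],[0,-1.3,-61.5,19,0.26],[0,-1.3,-61.5,19,0.26],[0,-1.3,-61.5,19,0.26]]

```text
time: 6.5
tool_pos: [538.5, 89.4, 218.0]
tcp_rot: [-0.001, -0.266, 0.964, 0.0]
ft_force: [0.8, 0.1, -2.9]
opening: 0.413
```

Run:
```python
from w import *
to(538,88.3,216,-2.598)
s=cap('scene','s1');d=cap('side','d1')
A=cv2.resize(s['image'][125:195,220:290,::-1],(400,400),interpolation=cv2.INTER_CUBIC)
B=cv2.resize(d['image'][115:185,210:280,::-1],(400,400),interpolation=cv2.INTER_CUBIC)
cv2.imwrite('pics/sd1.png',cv2.convertScaleAbs(np.hstack([A,B]),alpha=1.5))
```

```text
shift [ 1.  -0.7  2. ] turn -0.006 cur yaw -2.604 q6 after~ 4.332 tilt [-1.2e-03 -1.0e-04 -1.0e+00] t 6.5
```

View pics/sd1.png

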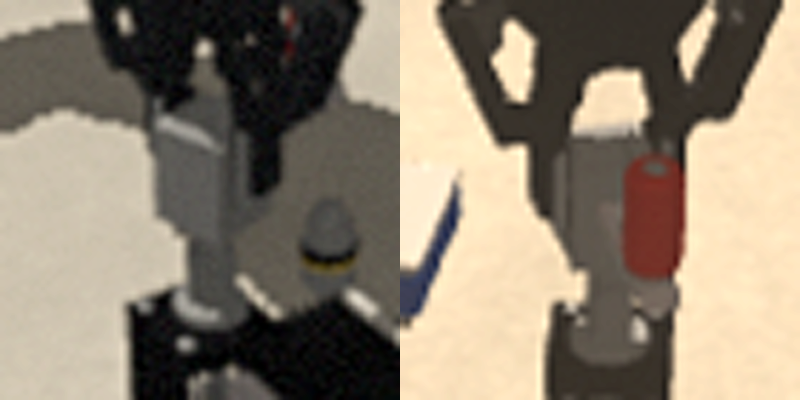

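Seen from both cameras, the hub stands over the square (scene crop: hub at x≈190, shaft at x≈212 lower; side crop: both at x≈610). Next I descend in steps.

Emit:
send_rows:
  moves:
    - [[0,0,0,6,0],[0,0,0,10,0],[0,0,0,13,0],[0,0,0,16,0],[0,0,0,18,0],[0,0,0,18,0]]

```text
time: 7.2
tool_pos: [538.5, 88.7, 200.3]
tcp_rot: [-0.001, -0.265, 0.964, -0.0]
ft_force: [-3.2, -1.4, -1.4]
opening: 0.411
```

```bash
python3 -c "
from w import *
to(538,88.3,174,-2.598);print(bot.state()['ft_force'],bot.state()['ft_torque'])"
```

```text
shift [ 0.6 -0.1 26.3] turn -0.006 cur yaw -2.604 q6 after~ 4.332 tilt [-1.2e-03 -7.0e-04 -1.0e+00] t 7.2
[-3.1914594  -1.43313258 -1.44566498] [-0.36437497  0.5920386  -0.04384111]
```

Emit:
send_rows:
  moves:
    - [[0,0.4,0,4,0],[0,0.4,0,8,0],[0,0.4,0,12,0],[0,0.4,0,16,0],[0,0.4,0,20,0],[0,0.4,0,20,0]]

```text
time: 7.8
tool_pos: [538.0, 88.6, 179.0]
tcp_rot: [-0.001, -0.265, 0.964, -0.0]
ft_force: [-2.9, -2.0, -6.0]
opening: 0.412
```

```bash
python3 -c "
from w import *
to(538,88.3,174,-2.598);print(bot.state()['ft_force'],bot.state()['ft_torque'])"
```

```text
shift [ 0.2 -0.2  5. ] turn -0.006 cur yaw -2.604 q6 after~ 4.332 tilt [-2.3e-03 -6.0e-04 -1.0e+00] t 7.8
[-2.93336728 -1.99429327 -6.03612717] [-0.53220919  0.64949568  0.00655928]
```

Emit:
send_rows:
  moves:
    - [[0,0.2,0,2,0],[0,0.2,0,4,0],[0,0.2,0,5,0],[0,0.2,0,6,0],[0,0.2,0,6,0],[0,0.2,0,6,0]]

```text
time: 8.4
tool_pos: [538.1, 88.5, 174.4]
tcp_rot: [-0.001, -0.265, 0.964, -0.0]
ft_force: [-4.6, -2.8, -0.1]
opening: 0.412
```

```bash
python3 -c "
from w import *
to(538,88.3,174,-2.598);print(bot.state()['ft_force'],bot.state()['ft_torque'],bot.state()['qpos'])"
```

```text
shift [ 0.2 -0.1  0.4] turn -0.006 cur yaw -2.604 q6 after~ 4.332 tilt [-1.e-03 -6.e-04 -1.e+00] t 8.4
[-4.56133207 -2.82608875 -0.06228962] [-0.58907135  1.11556634  0.07037281] [ 1.63183000e-01  3.67956618e-01  1.63977434e-03  1.20559280e+00
 -3.96143690e-04 -1.94492896e+00]
```

Emit:
send_rows:
  moves:
    - [[0,0,0,1.5,0],[0,0,0,1.5,0],[0,0,0,1.5,0],[0,0,0,1,0.14],[0,0,0,0.5,0.28],[0,0,0,0.5,0.42],[0,0,0,0.5,0.56],[0,0,0,0.5,0.7],[0,0,0,0.5,0.84],[0,0,0,0.5,0.98]]

```text
time: 9.4
tool_pos: [537.8, 88.3, 174.4]
tcp_rot: [-0.0, 0.222, 0.975, -0.001]
ft_force: [-6.1, -4.9, 2.4]
opening: 0.41
```

Run:
```python
from w import *
to(538,88.3,174,-2.598);st=bot.state();print(st['ft_force'],st['ft_torque'],st['qpos'])
s=cap('scene','s2');d=cap('side','d2')
A=cv2.resize(load('s0')['image'][145:220,230:340,::-1],(550,375),interpolation=cv2.INTER_CUBIC)[:,:400]
def cr(f,x,y,w,h,k): return cv2.resize(load(f)['image'][y:y+h,x:x+w,::-1],(w*k,h*k),interpolation=cv2.INTER_CUBIC)
I=np.vstack([np.hstack([cr('s0',280,155,60,40,6),cr('d0',215,190,60,40,6)]),np.hstack([cr('s2',280,155,60,40,6),cr('s2',225,130,60,40,6)])])
cv2.imwrite('pics/m2.png',cv2.convertScaleAbs(I,alpha=1.6))
```

```text
shift [-0.1  0.1  0.4] turn 5.291 cur yaw 2.693 q6 after~ 4.332 tilt [-0.001 -0.001 -1.   ] t 9.4
[-6.10729023 -4.8818154   2.37953241] [-0.84580412  1.38087654  0.13191452] [ 1.63086425e-01  3.67504628e-01  9.85909982e-04  1.20544943e+00
 -7.72012192e-04 -9.59429390e-01]
```

View pics/m2.png

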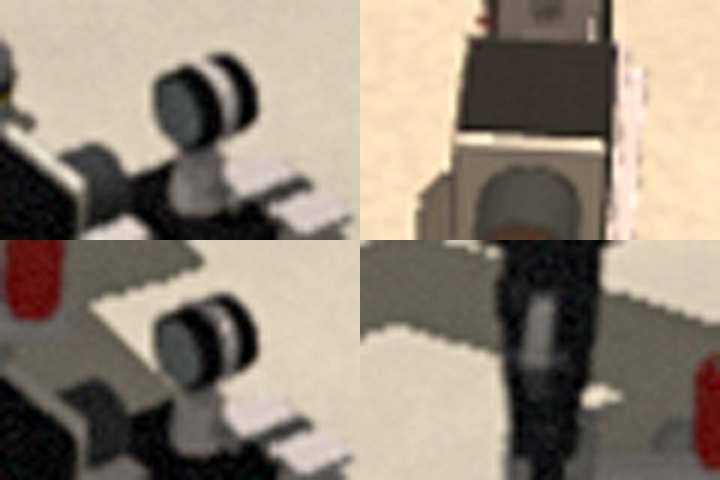

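Emit:
send_rows:
  moves:
    - [[0,0,0,0,1.48],[0,0,0,0,1.48],[0,0,0,0,1.48],[0,0,0,0,1.48],[0,0,0,0,1.48],[0,0,0,0,1.48],[0,0,0,0,1.48],[0,0,0,0,1.48],[0,0,0,0,1.48],[0,0,0,0,1.48]]

```text
time: 10.5
tool_pos: [538.3, 87.2, 174.4]
tcp_rot: [0.001, 0.822, 0.57, -0.001]
ft_force: [-5.7, -5.9, 2.6]
opening: 0.415
```

Emit:
send_rows:
  moves:
    - [[0,0,0,0,1.48],[0,0,0,0,1.48],[0,0,0,0,1.48],[0,0,0,0,1.48],[0,0,0,0,1.48],[0,0,0,0,1.48],[0,0,0,0,1.48],[0,0,0,0,1.48],[0,0,0,0,1.48],[0,0,0,0,1.48]]

```text
time: 11.5
tool_pos: [537.2, 86.7, 174.3]
tcp_rot: [0.002, 0.991, -0.133, -0.001]
ft_force: [-8.3, -7.4, 5.0]
opening: 0.409
```

Emit:
send_rows:
  moves:
    - [[0,0,0,0,1.0],[0,0,0,0,1.0],[0,0,0,0,1.0],[0,0,0,0,1.0],[0,0,0,0,1.0],[0,0,0,0,1.0],[0,0,0,0,1.0],[0,0,0,0,1.0]]

```text
time: 12.3
tool_pos: [536.7, 87.3, 174.3]
tcp_rot: [0.002, 0.807, -0.591, -0.001]
ft_force: [-10.1, -6.3, 4.7]
opening: 0.412
```

```bash
python3 -c "
from w import *
to(538,88.3,174,-2.598);st=bot.state();print(st['ft_force'],st['ft_torque'],st['qpos'])"
```

```text
shift [-0.6 -1.5  0.3] turn 1.334 cur yaw -1.264 q6 after~ 4.332 tilt [-0.0033 -0.0028 -1.    ] t 12.3
[-10.0791576   -6.25468159   4.68620141] [-1.2526496   2.07463531 -0.052518  ] [ 1.62432155e-01  3.67050002e-01  5.68466348e-05  1.20752093e+00
 -2.19279719e-03  2.99679457e+00]
```

Emit:
send_rows:
  moves:
    - [[0.75,0,0,0,0],[0.75,0,0,0,0],[0.75,0,0,0,0],[0.75,0,0,-33,0],[0.75,0,0,-66,0],[0.75,0,0,-66,-0.15],[0.75,0,0,-66,-0.3],[0.75,0,0,-66,-0.45],[0.75,0,0,-66,-0.6],[0.75,0,0,-66,-0.75]]

```text
time: 13.3
tool_pos: [539.5, 89.3, 240.3]
tcp_rot: [-0.001, 0.968, -0.25, 0.001]
ft_force: [-0.6, -0.2, -0.2]
opening: 0.751
```

Emit:
send_rows:
  moves:
    - [[0.75,0,0,0,-1.48],[0.75,0,0,0,-1.48],[0.75,0,0,0,-1.48],[0.75,0,0,0,-1.48],[0.75,0,0,0,-1.48],[0.75,0,0,0,-1.48],[0.75,0,0,0,-1.48],[0.75,0,0,0,-1.48],[0.75,0,0,0,-1.48],[0.75,0,0,0,-1.48]]

```text
time: 14.3
tool_pos: [539.5, 89.3, 240.2]
tcp_rot: [0.0, 0.883, 0.468, 0.001]
ft_force: [0.2, -0.3, 0.9]
opening: 0.753
```

Emit:
send_rows:
  moves:
    - [[0.75,0,0,0,-0.91],[0.75,0,0,0,-0.91],[0.75,0,0,0,-0.91],[0.75,0,0,0,-0.91],[0.75,0,0,0,-0.91],[0.75,0,0,0,-0.91],[0.75,0,0,0,-0.91]]

```text
time: 15.0
tool_pos: [539.4, 89.2, 240.2]
tcp_rot: [0.001, 0.59, 0.807, 0.001]
ft_force: [-0.0, -0.3, -0.3]
opening: 0.751
```

Run:
```python
from w import *
to(537.8,88,174,-1.264-np.pi);st=bot.state();print(st['ft_force'],st['qpos'],st['opening'])
s=cap('scene','s3');d=cap('side','d3');w=cap('wrist','w3')
def cr(f,x,y,w,h,k): return cv2.resize(load(f)['image'][y:y+h,x:x+w,::-1],(w*k,h*k),interpolation=cv2.INTER_CUBIC)
I=np.hstack([np.vstack([cr('s3',280,145,60,50,6),cr('d3',215,180,60,50,6)]),cr('w3',130,50,220,300,2)])
cv2.imwrite('pics/m3.png',cv2.convertScaleAbs(I,alpha=1.4))
```

```text
shift [-0.7 -2.  66.2] turn 6.285 cur yaw 1.88 q6 after~ 6.139 tilt [ 1.8e-03  7.0e-04 -1.0e+00] t 15.0
[-0.00143292 -0.28478976 -0.28140643] [ 1.63634077e-01  3.33169055e-01  1.25695917e-01  1.36147591e+00
  4.11663995e-04 -1.45149029e-01] 0.7508135676411638
```

View pics/m3.png

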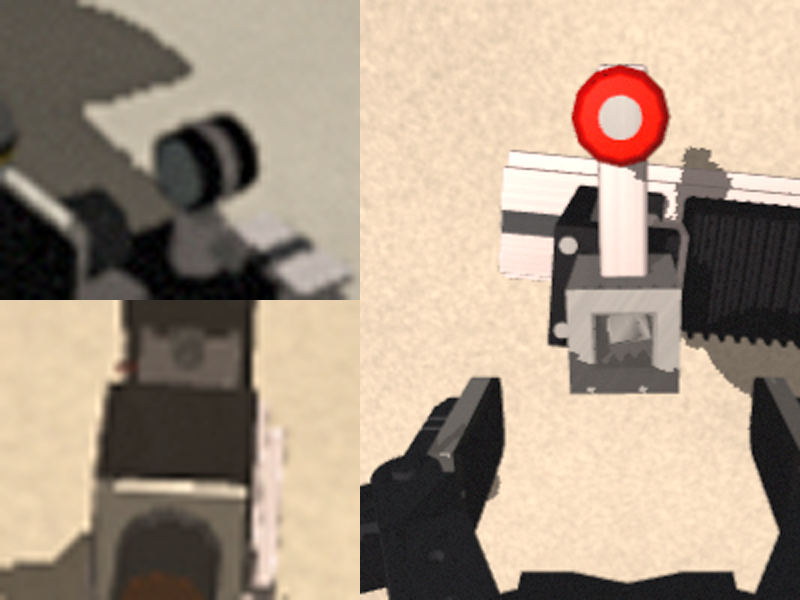

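Emit:
send_rows:
  moves:
    - [[0.75,-0.5,-1.5,33,0],[0.75,-0.5,-1.5,60,0],[0.75,-0.5,-1.5,66,0],[0.75,-0.5,-1.5,66,0],[0,-0.5,-1.5,66,0],[0,-0.5,-1.5,66,0],[0,-0.5,-1.5,66,0],[0,-0.5,-1.5,66,0],[0,-0.5,-1.5,66,0.14],[0,-0.5,-1.5,66,0.28]]

```text
time: 16.15
tool_pos: [538.6, 87.5, 175.8]
tcp_rot: [0.002, 0.699, 0.715, 0.001]
ft_force: [-0.3, -1.8, 6.8]
opening: 0.413
```

Emit:
send_rows:
  moves:
    - [[0,0,0,0,1.48],[0,0,0,0,1.48],[0,0,0,0,1.48],[0,0,0,0,1.48],[0,0,0,0,1.48],[0,0,0,0,1.48],[0,0,0,0,1.48],[0,0,0,0,1.48],[0,0,0,0,1.48],[0,0,0,0,1.48]]

```text
time: 17.15
tool_pos: [537.5, 86.2, 175.7]
tcp_rot: [0.002, 0.998, 0.056, 0.001]
ft_force: [-3.1, -5.0, 9.4]
opening: 0.412
```

Emit:
send_rows:
  moves:
    - [[0,0,0,0,1.3],[0,0,0,0,1.3],[0,0,0,0,1.3],[0,0,0,0,1.3],[0,0,0,0,1.3],[0,0,0,0,1.3],[0,0,0,0,1.3],[0,0,0,0,1.3],[0,0,0,0,1.3],[0,0,0,0,1.3]]

```text
time: 18.15
tool_pos: [536.2, 87.0, 175.7]
tcp_rot: [0.001, 0.83, -0.558, 0.0]
ft_force: [-5.9, -2.6, 10.4]
opening: 0.412
```

Run:
```python
from w import *
to(538,88.2,174,-1.264-np.pi);st=bot.state();print(st['ft_force'],st['ft_torque'],st['qpos'],st['opening'])
s=cap('scene','s4');d=cap('side','d4')
# rail axis guess
S=np.array([538,88,0.]); 
for name,f in(('scene','s4'),('side','d4')):
    c=load(f)
    for yaw in(0.2,0.225,0.25):
        u=np.array([-np.sin(yaw),np.cos(yaw),0])
        print(name,yaw,proj(c,[S+u*265,S+u*265+np.array([0,0,24]),S+u*173+[0,0,110],S+u*133+[0,0,105]]).round(1).tolist())
I=[]
for f,x,y in(('s0',280,150),('s3',280,150),('s4',280,150)):
    I.append(cv2.resize(load(f)['image'][y:y+50,x:x+60,::-1],None,fx=6.6,fy=6,interpolation=cv2.INTER_CUBIC))
def cr(f,x,y,w,h,k): return cv2.resize(load(f)['image'][y:y+h,x:x+w,::-1],(w*k,h*k),interpolation=cv2.INTER_CUBIC)
L=np.vstack([cr('s0',280,150,66,50,6),cr('s4',280,150,66,50,6)])
Rr=np.vstack([cr('d0',215,205,66,50,6),cr('d4',215,205,66,50,6)])
cv2.imwrite('pics/m4.png',cv2.convertScaleAbs(np.hstack([L,Rr]),alpha=2))
```

```text
shift [-0.5 -2.1  1.7] turn 3.222 cur yaw -1.183 q6 after~ 6.139 tilt [-6.0e-04 -1.4e-03 -1.0e+00] t 18.15
[-5.94654887 -2.59762245 10.39362434] [-0.65383893  1.28816244 -0.07698413] [ 1.61460221e-01  3.62792153e-01 -2.25771925e-03  1.20659422e+00
 -1.29171094e-03  2.91562045e+00] 0.4121683656284178
scene 0.2 [[331.2, 191.8], [332.0, 185.4], [309.9, 170.4], [298.3, 176.3]]
scene 0.225 [[329.7, 190.8], [330.5, 184.4], [308.9, 169.7], [297.5, 175.7]]
scene 0.25 [[328.2, 189.7], [329.0, 183.4], [307.9, 169.1], [296.8, 175.2]]
side 0.2 [[235.7, 299.6], [235.7, 292.1], [239.8, 233.3], [241.3, 223.1]]
side 0.225 [[238.8, 299.8], [238.8, 292.3], [241.7, 233.4], [242.8, 223.1]]
side 0.25 [[241.8, 299.9], [241.9, 292.4], [243.7, 233.4], [244.3, 223.2]]
```

View pics/m4.png

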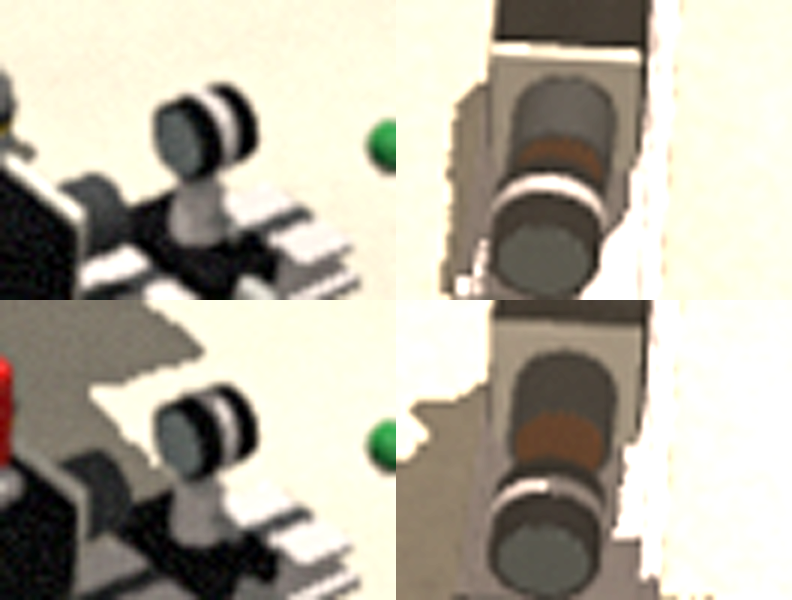

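Emit:
send_rows:
  moves:
    - [[0.75,0,0,0,0],[0.75,0,0,0,0],[0.75,0,0,0,0],[0.75,0,0,-33,0],[0.75,0,0,-68,0],[0.75,0,0,-68,-0.15],[0.75,0,0,-68,-0.3],[0.75,0,0,-68,-0.45],[0.75,0,0,-68,-0.6],[0.75,0,0,-68,-0.75]]

```text
time: 19.25
tool_pos: [537.4, 88.0, 241.5]
tcp_rot: [-0.0, 0.978, -0.211, -0.0]
ft_force: [-1.1, 0.2, -0.7]
opening: 0.754
```

Run:
```python
from w import *
to(452.4,226.2,95,1.78)
```

```text
shift [-134.4  -90.9  146.6] turn -2.205 cur yaw -0.425 q6 after~ 0.255 tilt [-3.e-04  1.e-04 -1.e+00] t 19.25
```

Emit:
send_rows:
  moves:
    - [[1,-134,-91,0,-1.5],[1,-134,-91,0,-1.5],[1,-134,-91,0,-1.5],[1,-134,-91,0,-1.5],[1,-134,-91,0,-1.5],[1,-134,-91,0,-1.5],[1,-134,-91,0,-1.5],[1,-134,-91,0,-1.5],[1,-134,-91,0,-1.5],[1,-134,-91,0,-1.5]]

```text
time: 20.25
tool_pos: [453.6, 226.7, 241.5]
tcp_rot: [-0.0, 0.859, 0.512, -0.0]
ft_force: [0.2, 0.3, -0.8]
opening: 1.001
```

Emit:
send_rows:
  moves:
    - [[1,0,0,0,-0.15],[1,0,0,0,-0.3],[1,0,0,0,-0.45],[1,0,0,0,-0.6],[1,0,0,50,-0.7],[1,0,0,100,-0.7],[1,0,0,146,-0.7],[1,0,0,146,-0.7],[1,0,0,146,-0.7]]

```text
time: 21.15
tool_pos: [453.4, 226.4, 95.9]
tcp_rot: [-0.0, 0.634, 0.774, -0.001]
ft_force: [-0.7, 0.0, 0.9]
opening: 1.003
```

Run:
```python
from w import *
to(452.4,226.2,95,1.78)
c=cap('wrist','w5');o,d=ray(c,(256,192));print(o,d)
im=c['image'][:,:,::-1]
S=np.array([538,88,0.]);yw=.21;u=np.array([-np.sin(yw),np.cos(yw),0])
print(proj(c,[S+u*a+[0,0,z] for a in(133,173) for z in(85,100,115)]).round(1))
cv2.imwrite('pics/w5b.png',cv2.convertScaleAbs(cv2.resize(im[184:,136:376],(800,667),interpolation=cv2.INTER_CUBIC)[:600],alpha=1.8))
```

```text
shift [-0.  -1.   0.9] turn -0.011 cur yaw 1.769 q6 after~ 0.255 tilt [-1.8e-03 -8.0e-04 -1.0e+00] t 21.15
[378.83962349 210.97642893 229.0012063 ] [ 0.28730727  0.03384203 -0.95755804]
[[231.1 331.3]
 [228.3 351.4]
 [225.  375.5]
 [298.1 330.7]
 [301.2 350.8]
 [304.9 374.7]]
```

View pics/w5b.png

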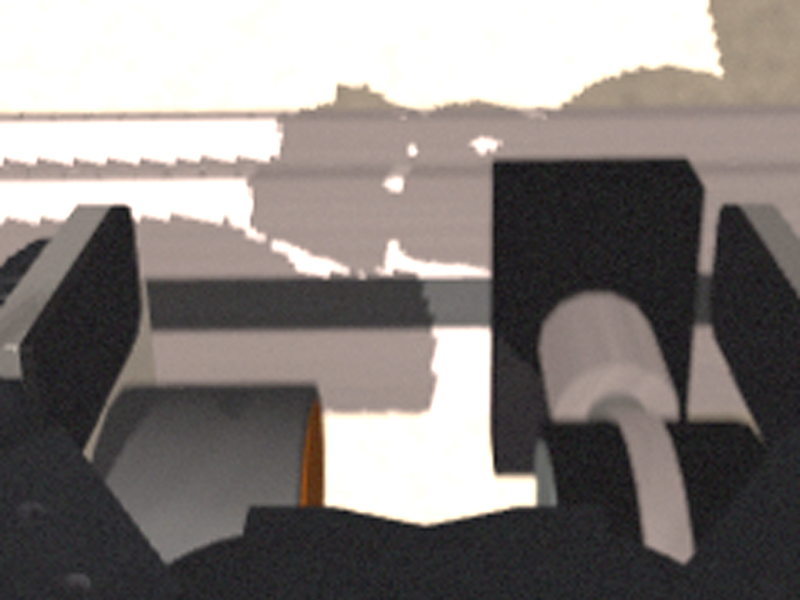

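Run:
```python
from w import *
c=load('w5');g=cv2.cvtColor(c['image'],cv2.COLOR_RGB2GRAY).astype(int)
print('snout rows 293-306');print(g[293:307,[205,212,220,224,228,230]].T)
print('lens rows 300-318');print(g[302:320,[298,300,302,304,308,312,316,318,352,356,360]].T)
S=np.array([538,88,0.]);yw=.21;t=np.linspace(0,2*np.pi,721)
for yw in(.20,.21,.225):
  u=np.array([-np.sin(yw),np.cos(yw),0]);n=np.array([np.cos(yw),np.sin(yw),0])
  print(yw)
  for a in(110,133,173,190):
    print(a,[ (lambda p:(p[:,1].min().round(1),p[p[:,1].argmin(),0].round(1)))(proj(c,S+u*a+np.outer(np.cos(t),n)*20+np.outer(np.sin(t),[0,0,20])+[0,0,z])) for z in(80,85,90,95,100,105,110)])
```

```text
snout rows 293-306
[[83 83 83 84 80 71 52 35 30 29 29 31 32 32]
 [84 84 83 83 79 67 50 35 31 32 32 34 34 35]
 [84 83 86 84 80 67 50 32 34 30 32 32 36 36]
 [84 83 84 84 81 67 50 33 32 33 30 34 36 35]
 [85 84 83 85 79 67 49 33 31 30 28 29 32 26]
 [84 85 84 84 80 70 59 41 33 29 32 32 34 32]]
lens rows 300-318
[[26 25 24 29 23 28 27 25 23 17 22 20 21 30 41 50 53 56]
 [59 57 52 48 43 38 34 25 19 17 13 17 17 16 19 23 29 38]
 [70 74 71 74 76 77 72 59 40 22 17 15 20 19 20 17 19 16]
 [78 81 85 86 86 85 78 63 46 25 14 18 18 13 18 15 14 15]
 [86 86 85 84 88 86 80 66 46 24 19 18 19 17 19 17 17 15]
 [88 88 88 85 79 72 63 53 38 22 16 19 13 20 18 18 20 16]
 [81 72 66 59 60 58 53 44 30 18 19 12 17 19 18 16 17 13]
 [74 66 62 62 64 62 57 50 33 18 16 21 17 17 13 15 17 17]
 [81 82 81 82 81 78 68 57 39 13 16 15 16 19 17 18 18 20]
 [83 82 81 81 83 81 72 59 39 14 18 18 18 17 18 18 19 14]
 [17 23 19 25 46 62 75 77 62 42 15 13 18 14 16 16 14 16]]
0.2
110 [(np.float64(292.8), np.float64(196.9)), (np.float64(297.8), np.float64(195.3)), (np.float64(303.0), np.float64(193.6)), (np.float64(308.4), np.float64(191.
[... 2570 characters left out ...]
4(229.8)), (np.float64(309.4), np.float64(228.9)), (np.float64(315.4), np.float64(228.0)), (np.float64(321.7), np.float64(227.0))]
173 [(np.float64(286.9), np.float64(295.5)), (np.float64(291.7), np.float64(296.3)), (np.float64(296.8), np.float64(297.1)), (np.float64(302.2), np.float64(298.0)), (np.float64(307.8), np.float64(299.0)), (np.float64(313.8), np.float64(300.0)), (np.float64(320.1), np.float64(301.0))]
190 [(np.float64(286.2), np.float64(322.5)), (np.float64(291.1), np.float64(324.0)), (np.float64(296.1), np.float64(325.5)), (np.float64(301.5), np.float64(327.2)), (np.float64(307.1), np.float64(328.9)), (np.float64(313.1), np.float64(330.7)), (np.float64(319.4), np.float64(332.6))]
```

The snout's lower silhouette is at raw row 298.6 and the lens barrel's at 309.7. Both run flat, at about 1.08 px/mm, so the lamp is still about 10.3 mm low, which is 6.5 rad of winding.

Run:
```python
from w import *
to(538,88.2,242,1.958)
```

```text
shift [-152.5   54.4 -144.4] turn -0.189 cur yaw 1.769 q6 after~ -0.225 tilt [ 0.0022  0.0011 -1.    ] t 21.2
```

Emit:
send_rows:
  moves:
    - [[1,0,0,-50,0],[1,0,0,-100,0],[0.75,0,0,-146,0],[0.75,-48,17,-146,-0.1],[0.75,-95,34,-146,-0.19],[0.75,-143,51,-146,-0.19],[0.75,-152.5,54.5,-146,-0.19],[0.75,-152.5,54.5,-146,-0.19],[0.75,-152.5,54.5,-146,-0.19],[0.75,-152.5,54.5,-146,-0.19]]

```text
time: 22.2
tool_pos: [536.7, 89.1, 242.9]
tcp_rot: [0.0, 0.557, 0.831, 0.001]
ft_force: [-0.2, -0.0, -0.2]
opening: 0.752
```

Run:
```python
from w import *
to(538,88.2,174,1.958)
```

```text
shift [-1.3  0.8 68.9] turn 0.003 cur yaw 1.961 q6 after~ -0.225 tilt [ 1.3e-03  7.0e-04 -1.0e+00] t 22.2
```

Emit:
send_rows:
  moves:
    - [[0.75,-1.3,0.8,34,0],[0.75,-1.3,0.8,60,0],[0.75,-1.3,0.8,67,0],[0.75,-1.3,0.8,67,0],[0,-1.3,0.8,67,0],[0,-1.3,0.8,67,0],[0,-1.3,0.8,67,0],[0,-1.3,0.8,67,0],[0,-1.3,0.8,67,0.14],[0,-1.3,0.8,67,0.28]]

```text
time: 23.2
tool_pos: [539.2, 87.4, 176.9]
tcp_rot: [0.001, 0.67, 0.743, 0.002]
ft_force: [-0.9, 1.9, 7.0]
opening: 0.407
```

Emit:
send_rows:
  moves:
    - [[0,0,0,0,1.48],[0,0,0,0,1.48],[0,0,0,0,1.48],[0,0,0,0,1.48],[0,0,0,0,1.48],[0,0,0,0,1.48],[0,0,0,0,1.48],[0,0,0,0,1.48],[0,0,0,0,1.48],[0,0,0,0,1.48]]

```text
time: 24.2
tool_pos: [537.6, 85.6, 176.9]
tcp_rot: [0.001, 0.995, 0.096, 0.0]
ft_force: [-6.6, -3.6, 10.5]
opening: 0.41
```

Run:
```python
from w import *
to(538,88.2,174,1.958);st=bot.state();print(st['qpos'],st['ft_force'],st['ft_torque'])
```

```text
shift [ 0.8 -2.5  2.9] turn -1.765 cur yaw 0.193 q6 after~ -0.225 tilt [ 3.0e-04 -2.2e-03 -1.0e+00] t 24.2
[ 0.15911207  0.36378632  0.00228225  1.20939653 -0.00223452  1.53699005] [-6.6008953  -3.56594806 10.51668712] [-0.68585078  1.45907497  0.09000479]
```

Emit:
send_rows:
  moves:
    - [[0,0,0,0,1.48],[0,0,0,0,1.48],[0,0,0,0,1.48],[0,0,0,0,1.48],[0,0,0,0,1.48],[0,0,0,0,1.48],[0,0,0,0,1.48],[0,0,0,0,1.48],[0,0,0,0,1.48],[0,0,0,0,1.48]]

```text
time: 25.2
tool_pos: [535.7, 87.0, 176.8]
tcp_rot: [0.001, 0.8, -0.6, -0.002]
ft_force: [-10.6, 0.9, 13.3]
opening: 0.41
```

Run:
```python
from w import *
to(538,88.2,174,1.958);st=bot.state();print(st['qpos'],st['ft_force'],st['ft_torque'])
```

```text
shift [-0.5 -2.6  2.8] turn -3.244 cur yaw -1.286 q6 after~ -0.225 tilt [-3.6e-03  9.0e-04 -1.0e+00] t 25.2
[1.60133756e-01 3.63013791e-01 9.78233501e-04 1.21213632e+00
 1.46782245e-03 3.01703666e+00] [-10.62564391   0.93246155  13.3223028 ] [0.3271984  2.35410805 0.11518747]
```

Emit:
send_rows:
  moves:
    - [[0.75,0,0,0,0],[0.75,0,0,0,0],[0.75,0,0,0,0],[0.75,0,0,-33,0],[0.75,0,0,-66,0],[0.75,0,0,-66,-0.15],[0.75,0,0,-66,-0.3],[0.75,0,0,-66,-0.45],[0.75,0,0,-66,-0.6],[0.75,0,0,-66,-0.75]]

```text
time: 26.2
tool_pos: [538.6, 86.6, 240.6]
tcp_rot: [0.0, 0.966, -0.259, 0.0]
ft_force: [0.3, -0.4, -0.4]
opening: 0.747
```

Emit:
send_rows:
  moves:
    - [[0.75,0,0,0,-1.48],[0.75,0,0,0,-1.48],[0.75,0,0,0,-1.48],[0.75,0,0,0,-1.48],[0.75,0,0,0,-1.48],[0.75,0,0,0,-1.48],[0.75,0,0,0,-1.48],[0.75,0,0,0,-1.48],[0.75,0,0,0,-1.48],[0.75,0,0,0,-1.48]]

```text
time: 27.2
tool_pos: [538.6, 86.6, 240.6]
tcp_rot: [0.0, 0.888, 0.46, -0.0]
ft_force: [0.1, 0.3, -0.1]
opening: 0.747
```

Emit:
send_rows:
  moves:
    - [[0.75,0,0,0,-0.91],[0.75,0,0,0,-0.91],[0.75,0,0,0,-0.91],[0.75,0,0,0,-0.91],[0.75,0,0,0,-0.91],[0.75,0,0,0,-0.91],[0.75,0,0,0,-0.91]]

```text
time: 27.9
tool_pos: [538.6, 86.7, 240.6]
tcp_rot: [0.0, 0.598, 0.802, -0.0]
ft_force: [0.7, 0.0, 0.1]
opening: 0.749
```

Run:
```python
from w import *
to(538,88.2,174,1.958);st=bot.state();print(st['qpos'],st['ft_force'],st['ft_torque'])
```

```text
shift [ 1.6 -0.1 66.6] turn -0.098 cur yaw 1.86 q6 after~ -0.225 tilt [ 1.e-04 -2.e-04 -1.e+00] t 27.9
[ 1.59679195e-01  3.32067404e-01  1.25188123e-01  1.36389672e+00
 -2.10469675e-04 -1.29123480e-01] [0.71144127 0.04704978 0.09639904] [-0.00055033  0.01590803 -0.05373501]
```

Emit:
send_rows:
  moves:
    - [[0.75,1,0,33,0],[0.75,1,0,60,0],[0.75,1,0,66,0],[0.75,1,0,66,0],[0,1,0,66,0],[0,1,0,66,0],[0,1,0,66,0],[0,1,0,66,0],[0,1,0,66,0.14],[0,1,0,66,0.28]]

```text
time: 28.9
tool_pos: [539.3, 87.4, 176.7]
tcp_rot: [0.002, 0.706, 0.708, 0.001]
ft_force: [0.4, -2.9, 6.5]
opening: 0.412
```

Emit:
send_rows:
  moves:
    - [[0,0,0,0,1.48],[0,0,0,0,1.48],[0,0,0,0,1.48],[0,0,0,0,1.48],[0,0,0,0,1.48],[0,0,0,0,1.48],[0,0,0,0,1.48],[0,0,0,0,1.48],[0,0,0,0,1.48],[0,0,0,0,1.48]]

```text
time: 29.9
tool_pos: [537.6, 85.6, 176.7]
tcp_rot: [0.002, 0.999, 0.046, 0.0]
ft_force: [-4.5, -6.1, 10.6]
opening: 0.411
```

Emit:
send_rows:
  moves:
    - [[0,0,0,0,1.42],[0,0,0,0,1.42],[0,0,0,0,1.42],[0,0,0,0,1.42],[0,0,0,0,1.42],[0,0,0,0,1.42],[0,0,0,0,1.42],[0,0,0,0,1.42],[0,0,0,0,1.42],[0,0,0,0,1.42]]

```text
time: 30.9
tool_pos: [535.6, 87.0, 176.7]
tcp_rot: [0.001, 0.788, -0.615, -0.001]
ft_force: [-10.2, -2.6, 13.6]
opening: 0.407
```

Run:
```python
from w import *
to(538,88.2,174,1.958);st=bot.state();print(st['qpos'],st['ft_force'],st['ft_torque'])
```

```text
shift [-0.6 -2.7  2.7] turn -3.283 cur yaw -1.325 q6 after~ -0.225 tilt [-0.0032 -0.0013 -1.    ] t 30.9
[ 1.61375893e-01  3.62860268e-01  3.92683633e-04  1.21165435e+00
 -7.53897690e-04  3.05750103e+00] [-10.23345736  -2.61842816  13.63670267] [-0.4375718   2.11303538  0.15045462]
```

Emit:
send_rows:
  moves:
    - [[0.75,0,0,0,0],[0.75,0,0,0,0],[0.75,0,0,0,0],[0.75,0,0,-33,0],[0.75,0,0,-68,0],[0.75,0,0,-68,-0.15],[0.75,0,0,-68,-0.3],[0.75,0,0,-68,-0.45],[0.75,0,0,-68,-0.6],[0.75,0,0,-68,-0.75]]

```text
time: 31.9
tool_pos: [538.2, 87.8, 242.5]
tcp_rot: [0.0, 0.96, -0.278, -0.0]
ft_force: [-0.6, -0.2, 0.0]
opening: 0.751
```

Run:
```python
from w import *
to(453.4,226.4,95.9,1.769)
```

```text
shift [-145.8  -71.7  146.6] turn -2.333 cur yaw -0.564 q6 after~ 0.265 tilt [-1.e-04 -0.e+00 -1.e+00] t 31.9
```

Emit:
send_rows:
  moves:
    - [[1,-146,-72,0,-1.5],[1,-146,-72,0,-1.5],[1,-146,-72,0,-1.5],[1,-146,-72,0,-1.5],[1,-146,-72,0,-1.5],[1,-146,-72,0,-1.5],[1,-146,-72,0,-1.5],[1,-146,-72,0,-1.5],[1,-146,-72,0,-1.5],[1,-146,-72,0,-1.5]]

```text
time: 32.9
tool_pos: [454.3, 227.4, 242.5]
tcp_rot: [-0.0, 0.893, 0.451, -0.0]
ft_force: [-0.2, -0.4, 0.0]
opening: 1.004
```

Emit:
send_rows:
  moves:
    - [[1,0,0,0,-0.15],[1,0,0,0,-0.3],[1,0,0,0,-0.45],[1,0,0,0,-0.6],[1,0,0,50,-0.75],[1,0,0,100,-0.83],[1,0,0,146,-0.83],[1,0,0,146,-0.83],[1,0,0,146,-0.83]]

```text
time: 33.8
tool_pos: [453.9, 227.2, 96.9]
tcp_rot: [-0.0, 0.637, 0.77, -0.001]
ft_force: [0.1, -0.1, 0.1]
opening: 1.0
```

Run:
```python
from w import *
to(453.4,226.4,95.9,1.769)
c=cap('wrist','w6');g=cv2.cvtColor(c['image'],cv2.COLOR_RGB2GRAY).astype(int)
print(g[302:320,[205,212,220,224,228]].T);print(g[302:320,[302,304,308,352,356]].T)
im=c['image'][:,:,::-1]; s=cap('scene','s6')['image'][:,:,::-1]
A=cv2.resize(im[204:,176:336],(480,540),interpolation=cv2.INTER_CUBIC); B=cv2.resize(s[120:225,225:345],(320,280),interpolation=cv2.INTER_CUBIC)
B2=cv2.resize(cap('side','d6')['image'][:,:,::-1][130:217,205:305],(320,260),interpolation=cv2.INTER_CUBIC)
cv2.imwrite('pics/w6b.png',cv2.convertScaleAbs(np.hstack([A,np.vstack([B,B2])]),alpha=1.6))
```

```text
shift [-0.7 -0.7  1. ] turn -0.01 cur yaw 1.759 q6 after~ 0.265 tilt [-1.6e-03 -8.0e-04 -1.0e+00] t 33.8
[[83 81 82 84 82 74 60 45 29 30 31 32 33 33 34 36 38 40]
 [82 81 82 82 81 72 59 39 28 31 31 31 35 34 35 36 36 39]
 [82 83 82 83 81 70 55 39 30 29 31 33 32 32 34 35 33 38]
 [82 81 82 84 80 70 64 61 30 30 30 33 34 31 30 33 34 34]
 [82 81 83 83 80 71 59 46 33 29 29 31 31 32 33 34 33 35]]
[[75 77 78 76 68 55 39 15 17 18 16 20 18 17 15 15 18 16]
 [84 85 86 82 72 61 39 16 18 17 16 17 13 14 14 16 17 18]
 [85 86 87 86 75 59 33 11 17 14 17 19 16 11 17 16 18 19]
 [82 80 79 68 55 39 17 14 22 15 16 17 14 18 13 15 15 14]
 [80 81 81 75 60 40 19 15 17 18 18 16 19 17 16 14 19 19]]
```

View pics/w6b.png

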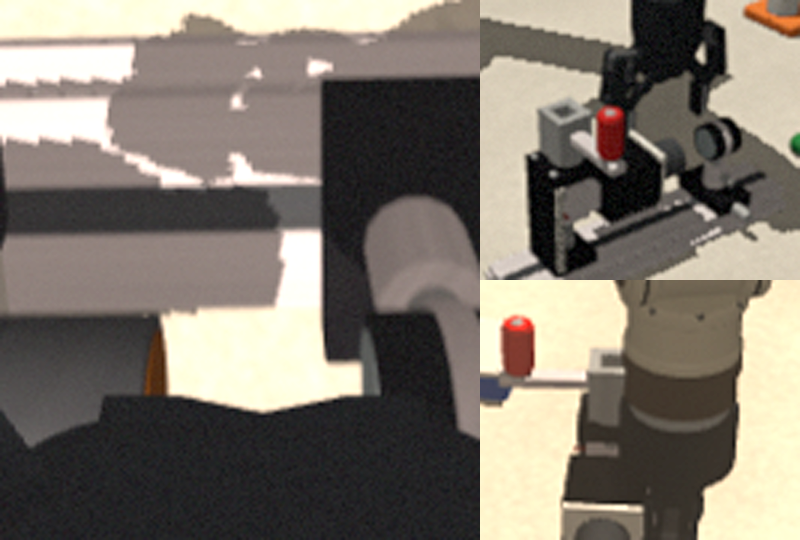

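Run:
```python
from w import *
print(proj(load('s6'),[[538,88,196],[538,88,201]]))
print(bot.state()['ft_force']); print(bot.close_job())
```

```text
[[256.45428682 161.65542968]
 [256.42053431 159.89942169]]
[-0.80023128 -0.53477156  1.00573143]
the job is handed in; nothing more can be done
None
```

The crank is down on the lead screw's square end, the lamp is wound up about level with the lens, and the job is handed in. The clock showed about 34 s.

**What I did:** I gripped the crank by its hub and fitted it onto the square. I then wound it clockwise in four strokes, about 11.4 rad of gripper turning at the hub. After that I let go and left the open gripper clear beside the rail.

**Last checks:**
- **Lamp height:** in the close wrist view, the lower edge of the snout was at row 308.1 and that of the lens at 307.3, at about 1.1 px per mm. That is 0.7 mm high as read. Allowing for a 0.01 rad difference in viewing angle from the earlier look, it is about 0.4 mm low. These two readings disagree in sign, but both are inside the 2 mm limit. The winding angle predicted about 0.1 mm low.
- **Crank seat:** the centre of the hub's top appeared at (256.1, 161.3) in the scene picture. Fully seated it should be at (256.5, 161.7), so it is down to within about 1 mm.
- **Contact and bystanders:** the force on the tool was about 1 N, which is noise level. I kept clear of the bystanders throughout and did not measure their positions again at the end.

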